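Run limestone chips through the gated hopper into the sample jar

TASK

With the slide gate left shut, tip all six limestone chips from the scoop into the hopper, and set the empty scoop back down flat on the bench. Then draw the gate out by its knob until the line scribed on the blade meets the lines on the two rails, so that every chip drops into the jar, and keep it there: the gate springs shut if let go, so finish while still holding the knob with the gate at the mark. Leave the jar under the spout and the other things on the bench where they are.

Things in the scene. Friction and masses are not known exactly. Their poses are not given: they have to be found in the camera images.
- stand: Fixed filling stand: grey base plate 195 x 160 x 8 mm, column at the back (+x), carrying a square steel hopper, a slide gate under it and a spout. Origin on the bench straight below the centre of the hopper's 46 x 46 mm throat; x points to the column, z up; the gate draws out to -x. Chips rest on the gate at z = 104 mm. In front of x = -40 mm only the knob is higher than z = 110 mm.
- hopper_mouth (a point): Centre of the hopper's open mouth, 186 mm above the bench, 15 mm behind (+x) the throat's axis; axes as the stand. The mouth is 102 mm along x and 136 mm along y inside; its rim is 3 mm thick and its top 189 mm above the bench. The walls slope down to the throat.
- gate (a joint): Slide gate, a 4 mm steel blade 64 mm wide between two rails. Value: metres drawn out along the stand's -x; 0 shut, stop at 0.075, 0.052 at the mark, where the line on the blade meets the lines on the rails and the blade's 46 mm window lies just under the throat; beyond it the throat closes again. A spring shuts it when let go: 3.5 N to start, 8 N at the mark.
- gate_knob (a point): Upright black round knob on the blade's outer end, 24 mm diameter, from 108 to 150 mm above the bench; this point lies on its axis, 132 mm above the bench, 115 mm in front of (-x) the stand's origin when shut. Moves with the gate. Axes as the stand. The blade and rails below it reach up to 107 mm, the spring cylinder beside them to 109 mm.
- gate_line (a point): Centre of the thin dark line scribed across the blade's top; moves with the gate. Axes as the stand.
- mark (a point): Fixed point midway between the thin dark lines scribed on the tops of the two guide rails, 92 mm in front of (-x) the stand's origin, 104 mm above the bench: the gate is at the mark when the blade's line lies here. Axes as the stand.
- jar: Open glass jar standing loose on the stand's base plate between three low stops, under the spout. 80 mm outside, 72 mm inside, 75 mm high. Origin: centre of its underside, z up.
- scoop: Steel hand scoop, loose, about 160 g, with the six chips in it. Floor 90 x 66 mm, 3 mm thick; side walls 38 mm high at the back, 12 mm at the open nose (+x). Origin: centre of the floor's underside; z up. Black straight handle to -x, 16 mm wide, 22 mm high, x = -56 to -151 mm, its middle 28 mm up. Stands flat by itself. Tilted nose down past 40 degrees the chips slide out.
- scoop_grip (a point): point in the middle of the handle's section, 78 mm behind the scoop's origin, 28 mm above the underside; axes as the scoop
- scoop_nose (a point): middle of the floor's open front edge, 45 mm ahead of the scoop's origin, 3 mm above the underside; axes as the scoop
- chip1: one of six buff limestone chips, a many-sided lump about 18 mm wide and 15 mm high, 11 g, loose in the scoop; origin at the centre of its base
- chip2: one of six buff limestone chips, a many-sided lump about 18 mm wide and 15 mm high, 11 g, loose in the scoop; origin at the centre of its base
- chip3: one of six buff limestone chips, a many-sided lump about 18 mm wide and 15 mm high, 11 g, loose in the scoop; origin at the centre of its base
- chip4: one of six buff limestone chips, a many-sided lump about 18 mm wide and 15 mm high, 11 g, loose in the scoop; origin at the centre of its base
- chip5: one of six buff limestone chips, a many-sided lump about 18 mm wide and 15 mm high, 11 g, loose in the scoop; origin at the centre of its base
- chip6: one of six buff limestone chips, a many-sided lump about 18 mm wide and 15 mm high, 11 g, loose in the scoop; origin at the centre of its base
- echinoid: brown sea-urchin fossil, a dome 68 mm across and 34 mm high; loose bystander, origin at the centre of its underside
- slide_box: dull green microscope slide box, 100 x 84 x 34 mm, shut; loose bystander, origin at the centre of its underside
- tooth: resin mammoth tooth replica, a brown block 85 x 36 x 37 mm with cross ridges on top; loose bystander, origin at the centre of its underside
- probe: steel probe pen lying down, 10 mm thick, 135 mm long, point towards its +x; loose bystander, origin at the centre of its underside
Not all that is in view belongs to the job. What is meant by the jar is not blue, orange or pink, and is the smaller of those in its own colour.

How it is judged:
By the outcome, as a careful person would: the job done as asked, in the order asked, and still so for the second after the job is handed in, while the arm keeps its last pose, push and grip.
It also fails if it takes over 61 s, if anything falls off the work surface, if the arm or the gripper's body presses on something with over 40 N, if the wrist force passes 120 N, or if a joint passes its speed limit or range.

ROBOT

A 6-joint arm with a two-finger parallel gripper is mounted at the origin on the work surface. World frame = base frame: x ahead of the robot, y to its left, z up, the work surface at z = 0. Lengths are in m, angles in rad, forces in N, time in s.
With the tool pointing down it reaches from about 0.425 to 1.125 m from the base axis. Payload 14.9 kg.
Tool frame: the origin (TCP) lies where the fingers leave the gripper's body, on its centre line; the fingertips stand 78 mm ahead of it and the grasp point (between the pads) lies 60 mm ahead of it; z points along the fingers, y is the line along which they close (so a half turn about z gives the same grasp; the last joint's range is limited). The gripper opens to 91 mm and grips with 3 to 60 N. Pads are 32 mm wide; open, the fingers measure 118 mm over their backs; the gripper's body (76 mm by 178 mm) begins 60 mm behind the grasp point.
Start: joints at [1.198, 0.379, 1.734, -0, 1.028, -0.033], TCP at [0.233, 0.66, 0.292] pointing down, gripper open.
Joint ranges: [-2.77, 2.77], [-0.74, 2.19], [0, 2.66], [-1.06, 4.2], [0.31, 2.87], [-3.08, 3.08]. Speed limits (rad/s): [1.89, 1.89, 2.39, 3.14, 3.14, 3.14].

INTERFACE

Orientations are given as a unit quaternion [w, x, y, z].
In Python, from plant import sensors, eyes, env gives the robot as it stands.
- The arm moves only by the tool apply_moves, never from a script. Its argument "plan" is a list of rows, each an object of numbers: "dx", "dy", "dz": the shift along the tool's x, y, z scaled (see below); "rx", "ry", "rz": the turn, a rotation vector about the tool's x, y, z scaled (see below); "fingers": the opening, from -1 (shut) to 1 (fully open). In form: [{"dx": .., "dy": .., "dz": .., "rx": .., "ry": .., "rz": .., "fingers": ..}, ...]. A call has exactly 5 rows; each row shifts and turns the commanded pose from where the row before left it, along the tool's axes as they then stand; what a row does not reach is not made up. The controller multiplies each number of a shift by 30 mm and each number of a turn by 4 degrees. A row lasts 1/8 s, in which the tool goes at most 62.5 mm and 10.7 degrees, less where a joint would pass 70% of its speed; a pose out of reach is approached as far as the arm can. A call with a number of a shift or a turn outside -1 to 1 is refused whole. A call with a gripper value outside its range is refused whole. The fingers move at their own pace and stop on an object; the grip force is fixed at half the most. Time passes only in rows, so rows that do not move let the fingers close, or fill a call up. It gives the time, the measured TCP pose, the force, the opening and the grip force at its end, in the units of the state.
- sensors.get_state(): the state, without advancing time (a new reading comes with each control period).
- eyes.grab_frame(name): name is "side" or "top"; returns a dict with "color" (400x640x3 uint8, blue, green, red), "K" (3x3 intrinsics, pixels), "distortion" ([k1, k2, p1, p2, k3] as OpenCV has them; the pictures are not rectified), "extrinsics" (4x4, takes a point from world to camera coordinates). Camera axes: x right, y up, looking along -z (the intrinsics and any distortion apply to the point x, -y, -z); pixel columns grow to the right and rows downward; lengths in m; the calibration is good to about 2 mm. A picture is of the moment at which its call begins. There is no depth.
- env.job_done(): hands the job in; it is judged then, once.
The state is a dict: "time": time; "joint_pos": joint angles; "joint_vel": joint speeds; "effort": joint torques, N m; "eef_pos": TCP position; "ee_rot": TCP orientation; "force": force on the tool from outside, world axes, zero at the start; "ft_torque": the same for the moment, N m; "width": finger opening in m; "grip_force": force on a finger pad.
Only numpy, scipy, OpenCV 4.12 (cv2) and the standard library are available. Lean on these libraries where they do the work, as an engineer would, in place of code of your own. Each camera call takes 0.05 s, during which the arm holds its last target. There are 200 camera calls.

## Working session

There is one attempt and no reset: what is moved stays moved. The work goes in short steps, Python scripts to look and compute and a tool call to move; the robot and the scene stay as the last step left them, time stands still between calls to the robot, and variables do not carry over. Pictures are saved under pics/ and viewed, at most 10 in all, crops included, and the job is handed in when it is done.

Besides the shell and the picture viewer there is one more tool, called in YAML: its name, and indented under it one key for each argument. apply_moves: Moves the arm, as the interface text tells. Its arguments: {"type":"object","properties":{"plan":{"type":"array"}},"required":["plan"]}

```bash
ls; mkdir -p pics; python3 - <<'E'
from plant import sensors, eyes
import cv2,numpy as np,pickle
s=sensors.get_state();print({k:np.round(v,4).tolist() for k,v in s.items()})
for n in("side","top"):
    f=eyes.grab_frame(n);pickle.dump(f,open(f"{n}0.pkl","wb"));cv2.imwrite(f"pics/{n}0.png",f["color"])
    print(n,np.round(f["K"],1).tolist(),f["distortion"],np.round(f["extrinsics"],3).tolist())
E
```

```text
pics
{'time': 0.0, 'joint_pos': [1.1977, 0.3794, 1.7348, -0.0, 1.0285, -0.0333], 'joint_vel': [0.0002, -0.0006, 0.0016, -0.0019, 0.0014, 0.0022], 'effort': [-0.0032, -76.3672, -43.4377, 0.0649, 0.042, -0.0], 'eef_pos': [0.2332, 0.6597, 0.2916], 'ee_rot': [-0.0001, 0.1691, 0.9856, -0.0005], 'force': [0.8648, -0.2702, -0.3991], 'ft_torque': [-0.0021, 0.0279, -0.0232], 'grip_force': 0.0, 'width': 0.0912}
side [[382.0, 0.0, 323.5], [0.0, 382.0, 200.0], [0.0, 0.0, 1.0]] [0.03224367 0.         0.         0.         0.        ] [[0.999, -0.042, 0.018, -0.565], [0.007, 0.531, 0.847, -0.123], [-0.045, -0.846, 0.531, -0.986], [0.0, 0.0, 0.0, 1.0]]
top [[435.4, 0.0, 318.2], [0.0, 435.4, 192.7], [0.0, 0.0, 1.0]] [0.03526168 0.         0.         0.         0.        ] [[-0.018, -1.0, -0.007, 0.082], [0.985, -0.019, 0.173, -0.587], [-0.173, -0.004, 0.985, -1.124], [0.0, 0.0, 0.0, 1.0]]
```

View pics/top0.png

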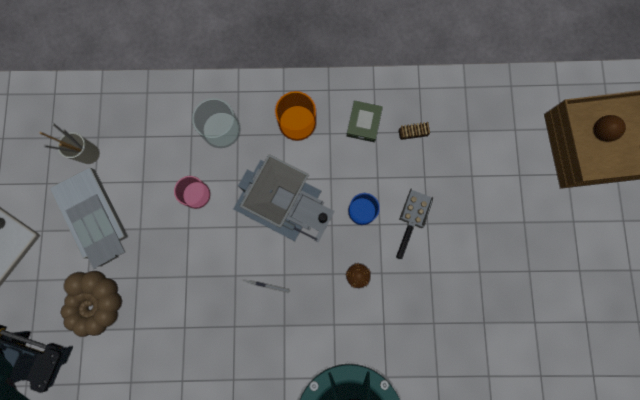

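View pics/side0.png

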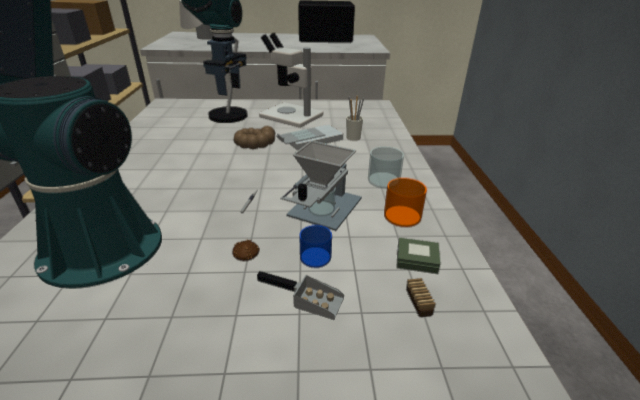

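Candidates for the jar: blue (363,209), orange (296,116), pink (193,192), large clear (217,123), all in the top view, and small clear under the spout, at about (320,208) in the side view. The jar meant should be the small clear one under the spout. An enlarged crop will confirm it.

```bash
cat > h.py <<'E'
import numpy as np,cv2,pickle
def ray(f,uv):
    p=cv2.undistortPoints(np.array([[uv]],float),f["K"],np.array(f["distortion"]))[0,0]
    E=f["extrinsics"];R=E[:3,:3];d=R.T@np.array([p[0],-p[1],-1.]);return -R.T@E[:3,3],d/np.linalg.norm(d)
def onz(f,uv,z):
    c,d=ray(f,uv);return c+d*(z-c[2])/d[2]
def proj(f,P):
    E=f["extrinsics"];q=np.atleast_2d(P)@E[:3,:3].T+E[:3,3];q=q*[1,-1,-1]
    return cv2.projectPoints(q,np.zeros(3),np.zeros(3),f["K"],np.array(f["distortion"]))[0][:,0]
def two(f,a,g,b):
    c1,d1=ray(f,a);c2,d2=ray(g,b);t=np.linalg.lstsq(np.c_[d1,-d2],c2-c1,rcond=None)[0]
    p,q=c1+t[0]*d1,c2+t[1]*d2;return (p+q)/2,np.linalg.norm(p-q)
E
python3 - <<'E'
import pickle,cv2,numpy as np
s=pickle.load(open("side0.pkl","rb"))["color"];t=pickle.load(open("top0.pkl","rb"))["color"]
a=cv2.resize(t[145:270,230:440],None,fx=3.8,fy=3.8,interpolation=cv2.INTER_CUBIC)[:300]
a=cv2.resize(t[150:265,230:340],(400,418),interpolation=cv2.INTER_CUBIC)
b=cv2.resize(s[135:250,270:380],(400,418),interpolation=cv2.INTER_CUBIC)
c=cv2.resize(t[180:265,390:440][:45],(200,180),interpolation=cv2.INTER_CUBIC)
c=cv2.resize(cv2.rotate(t[185:263,392:437],cv2.ROTATE_90_CLOCKWISE),(312,180),interpolation=cv2.INTER_CUBIC)
d=cv2.resize(s[265:325,250:350],(300,180),interpolation=cv2.INTER_CUBIC)
o=np.zeros((600,800,3),np.uint8);o[:418,:400]=a;o[:418,400:]=b;o[420:600,:312]=c;o[420:600,400:700]=d
cv2.imwrite("pics/c1.png",o)
E
```

```text
(no output)
```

View pics/c1.png

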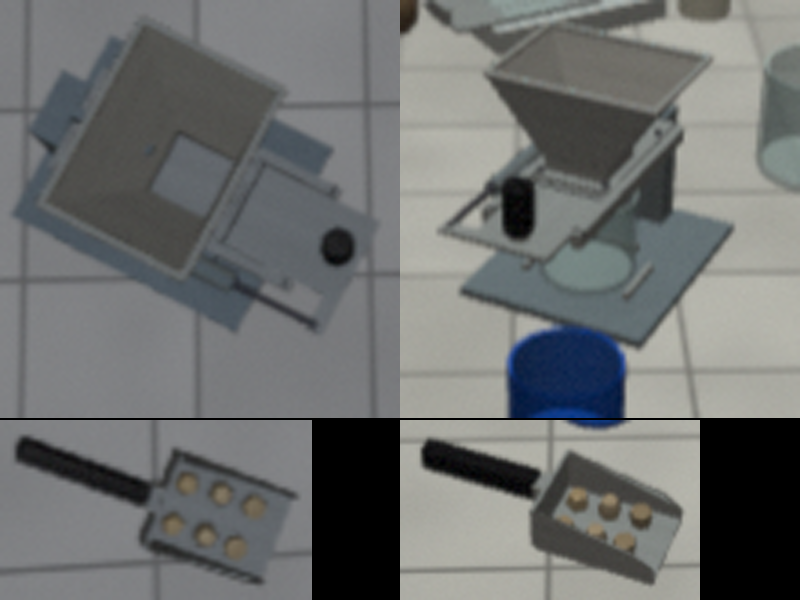

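```bash
python3 - <<'E'
from h import *
s=pickle.load(open("side0.pkl","rb"));t=pickle.load(open("top0.pkl","rb"))
def blob(f,x0,y0,x1,y1,th):
    m=(f["color"][y0:y1,x0:x1].max(2)<th).astype(np.uint8)
    n,l,st,c=cv2.connectedComponentsWithStats(m);i=1+st[1:,4].argmax()
    p=np.argwhere(l==i)[:,::-1].astype(np.float32);r=cv2.minAreaRect(p)
    return c[i]+[x0,y0],(np.array(r[0])+[x0,y0]).round(1),np.round(r[1],1),r[2],st[i]
for a in((t,305,205,340,230,45),(s,290,178,315,204,40),(t,390,218,415,263,50),(s,250,265,300,295,45)): print(blob(*a))
# rim corners
C=np.array([[140,17],[286,93],[185,275],[42,203]])/3.636+[230,150]
P=np.array([onz(t,c,.189) for c in C]);print(P.round(4),P.mean(0),[np.linalg.norm(P[i]-P[i-1]).round(4) for i in range(4)])
a=[np.degrees(np.arctan2(*(P[i]-P[j])[1::-1])) for i,j in((0,1),(3,2))];print("xdir?",a)
k1=blob(t,305,205,340,230,45)[1];print("knob",onz(t,k1,.15))
k2=blob(s,290,178,315,204,40);print(two(t,k1,s,k2[0]), onz(s,k2[0],.130))
r=blob(t,390,218,415,263,50);h=onz(t,r[0],.036);print("handle mid",h)
q=blob(s,250,265,300,295,45);print("side handle mid",onz(s,q[0],.028))
# scoop nose corners (floor top z~.012 side wall top) top img
def cc(X,Y): return (392+Y/4,185+77-X/4)
for X,Y,z in((297,75,.012),(262,162,.012),(177,30,.038),(143,122,.038),(20,30,.037),(147,70,.037)): print(onz(t,cc(X,Y),z).round(4))
E
```

```text
(array([322.421875, 217.609375]), array([322.5, 217.5]), array([9., 7.]), 90.0, array([14,  8,  8, 10, 64], dtype=int32))
(array([302.07438017, 191.52892562]), array([302. , 191.5]), array([15.,  8.]), 90.0, array([  8,   6,   9,  16, 121], dtype=int32))
(array([404.16931217, 241.81481481]), array([404.2, 241.7]), array([ 5.7, 34.2]), 19.98310661315918, array([  7,   7,  16,  34, 189], dtype=int32))
(array([276.04863222, 280.6656535 ]), array([275.9, 280.6]), array([38.1,  8.8]), 16.189208984375, array([  8,   7,  38,  19, 329], dtype=int32))
[[0.6597 0.1896 0.189 ]
 [0.6063 0.0933 0.189 ]
 [0.4873 0.1602 0.189 ]
 [0.536  0.2531 0.189 ]] [0.57232985 0.17405862 0.189     ] [np.float64(0.1391), np.float64(0.1102), np.float64(0.1365), np.float64(0.105)]
xdir? [np.float64(60.95951264766162), np.float64(62.32972199899535)]
knob [0.50925683 0.06187804 0.15      ]
(array([0.51119955, 0.06171598, 0.12852703]), np.float64(0.0011626477643512383)) [0.5106574  0.05908247 0.13      ]
handle mid [ 0.45337157 -0.15585865  0.036     ]
side handle mid [ 0.45259771 -0.15885718  0.028     ]
[ 0.6045 -0.1866  0.012 ]
[ 0.5786 -0.2453  0.012 ]
[ 0.518  -0.1464  0.038 ]
[ 0.494  -0.2067  0.038 ]
[ 0.4134 -0.1412  0.037 ]
[ 0.4974 -0.1723  0.037 ]
```

The crop confirms it: the clear jar under the spout, around crop (590,260), is the small clear one, and the larger clear jar is at the right edge. The scoop yaw is about -23° with its grip near (0.4765, -0.167). The stand yaw is about 61.4° with its origin near (0.565, 0.161). Next I move above the scoop handle.

apply_moves:
  plan:
    - {"dx": -0.86, "dy": -0.66, "dz": -0.13, "rx": 0, "ry": 0, "rz": 0, "fingers": 1}
    - {"dx": -0.86, "dy": -0.66, "dz": -0.13, "rx": 0, "ry": 0, "rz": 0, "fingers": 1}
    - {"dx": -0.86, "dy": -0.66, "dz": -0.13, "rx": 0, "ry": 0, "rz": 0, "fingers": 1}
    - {"dx": -0.86, "dy": -0.66, "dz": -0.13, "rx": 0, "ry": 0, "rz": 0, "fingers": 1}
    - {"dx": -0.86, "dy": -0.66, "dz": -0.13, "rx": 0, "ry": 0, "rz": 0, "fingers": 1}

```text
time: 0.72
eef_pos: [0.3223, 0.5226, 0.3116]
ee_rot: [-0.0, 0.169, 0.986, -0.0]
force: [0.1, -0.1, -0.6]
width: 0.0912
grip_force: 0.0
```

apply_moves:
  plan:
    - {"dx": -0.86, "dy": -0.66, "dz": -0.13, "rx": 0, "ry": 0, "rz": 0, "fingers": 1}
    - {"dx": -0.86, "dy": -0.66, "dz": -0.13, "rx": 0, "ry": 0, "rz": 0, "fingers": 1}
    - {"dx": -0.86, "dy": -0.66, "dz": -0.13, "rx": 0, "ry": 0, "rz": 0, "fingers": 1}
    - {"dx": -0.86, "dy": -0.66, "dz": -0.13, "rx": 0, "ry": 0, "rz": 0, "fingers": 1}
    - {"dx": -0.86, "dy": -0.66, "dz": -0.13, "rx": 0, "ry": 0, "rz": 0, "fingers": 1}

```text
time: 1.35
eef_pos: [0.411, 0.3863, 0.3312]
ee_rot: [-0.0, 0.169, 0.986, -0.0]
force: [-0.2, 0.2, 0.1]
width: 0.0915
grip_force: 0.0
```

apply_moves:
  plan:
    - {"dx": -0.86, "dy": -0.66, "dz": -0.13, "rx": 0, "ry": 0, "rz": 0, "fingers": 1}
    - {"dx": -0.86, "dy": -0.66, "dz": -0.13, "rx": 0, "ry": 0, "rz": 0, "fingers": 1}
    - {"dx": -0.86, "dy": -0.66, "dz": -0.13, "rx": 0, "ry": 0, "rz": 0, "fingers": 1}
    - {"dx": -0.86, "dy": -0.66, "dz": -0.13, "rx": 0, "ry": 0, "rz": 0, "fingers": 1}
    - {"dx": -0.86, "dy": -0.66, "dz": -0.13, "rx": 0, "ry": 0, "rz": 0, "fingers": 1}

```text
time: 1.98
eef_pos: [0.4996, 0.25, 0.3506]
ee_rot: [-0.0, 0.169, 0.986, -0.0]
force: [-0.2, -0.6, -0.5]
width: 0.0912
grip_force: 0.0
```

apply_moves:
  plan:
    - {"dx": -0.26, "dy": -0.89, "dz": 0, "rx": 0, "ry": 0, "rz": 0, "fingers": 1}
    - {"dx": -0.26, "dy": -0.89, "dz": 0, "rx": 0, "ry": 0, "rz": 0, "fingers": 1}
    - {"dx": -0.26, "dy": -0.89, "dz": 0, "rx": 0, "ry": 0, "rz": 0, "fingers": 1}
    - {"dx": -0.26, "dy": -0.89, "dz": 0, "rx": 0, "ry": 0, "rz": 0, "fingers": 1}
    - {"dx": -0.26, "dy": -0.89, "dz": 0, "rx": 0, "ry": 0, "rz": 0, "fingers": 1}

```text
time: 2.6
eef_pos: [0.4912, 0.1112, 0.3505]
ee_rot: [-0.0, 0.169, 0.986, -0.0]
force: [0.2, -1.3, 0.8]
width: 0.0913
grip_force: 0.0
```

apply_moves:
  plan:
    - {"dx": -0.26, "dy": -0.89, "dz": 0.4, "rx": 0, "ry": 0, "rz": 0, "fingers": 1}
    - {"dx": -0.26, "dy": -0.89, "dz": 0.4, "rx": 0, "ry": 0, "rz": 0, "fingers": 1}
    - {"dx": -0.26, "dy": -0.89, "dz": 0.4, "rx": 0, "ry": 0, "rz": 0, "fingers": 1}
    - {"dx": -0.26, "dy": -0.89, "dz": 0.4, "rx": 0, "ry": 0, "rz": 0, "fingers": 1}
    - {"dx": -0.26, "dy": -0.89, "dz": 0.4, "rx": 0, "ry": 0, "rz": 0, "fingers": 1}

```text
time: 3.22
eef_pos: [0.4834, -0.0276, 0.2902]
ee_rot: [-0.0, 0.169, 0.986, -0.0]
force: [0.1, -0.4, -0.2]
width: 0.0914
grip_force: 0.0
```

apply_moves:
  plan:
    - {"dx": -0.26, "dy": -0.89, "dz": 0.4, "rx": 0, "ry": 0, "rz": 0, "fingers": 1}
    - {"dx": -0.26, "dy": -0.89, "dz": 0.4, "rx": 0, "ry": 0, "rz": 0, "fingers": 1}
    - {"dx": -0.26, "dy": -0.89, "dz": 0.4, "rx": 0, "ry": 0, "rz": 0, "fingers": 1}
    - {"dx": -0.26, "dy": -0.89, "dz": 0.4, "rx": 0, "ry": 0, "rz": 0, "fingers": 1}
    - {"dx": -0.26, "dy": -0.89, "dz": 0.4, "rx": 0, "ry": 0, "rz": 0.9, "fingers": 1}

```text
time: 3.85
eef_pos: [0.4758, -0.1665, 0.2302]
ee_rot: [-0.0, 0.201, 0.98, 0.0]
force: [-0.3, 0.3, 0.2]
width: 0.0912
grip_force: 0.0
```

apply_moves:
  plan:
    - {"dx": 0, "dy": 0, "dz": 0.95, "rx": 0, "ry": 0, "rz": 0, "fingers": 0.2}
    - {"dx": 0, "dy": 0, "dz": 0.95, "rx": 0, "ry": 0, "rz": 0, "fingers": 0.2}
    - {"dx": 0, "dy": 0, "dz": 0.95, "rx": 0, "ry": 0, "rz": 0, "fingers": 0.2}
    - {"dx": 0, "dy": 0, "dz": 0.95, "rx": 0, "ry": 0, "rz": 0, "fingers": 0.2}
    - {"dx": 0, "dy": 0, "dz": 0.9, "rx": 0, "ry": 0, "rz": 0, "fingers": 0.2}

```text
time: 4.47
eef_pos: [0.4758, -0.1655, 0.0887]
ee_rot: [-0.0, 0.2, 0.98, 0.0]
force: [0.3, -0.5, 1.2]
width: 0.0547
grip_force: 0.0
```

apply_moves:
  plan:
    - {"dx": 0, "dy": 0, "dz": 0, "rx": 0, "ry": 0, "rz": 0, "fingers": -0.3}
    - {"dx": 0, "dy": 0, "dz": 0, "rx": 0, "ry": 0, "rz": 0, "fingers": -0.5}
    - {"dx": 0, "dy": 0, "dz": 0, "rx": 0, "ry": 0, "rz": 0, "fingers": -1}
    - {"dx": 0, "dy": 0, "dz": 0, "rx": 0, "ry": 0, "rz": 0, "fingers": -1}
    - {"dx": 0, "dy": 0, "dz": 0, "rx": 0, "ry": 0, "rz": 0, "fingers": -1}

```text
time: 5.1
eef_pos: [0.4764, -0.1658, 0.0904]
ee_rot: [0.001, 0.2, 0.98, -0.0]
force: [-2.9, -0.0, 9.2]
width: 0.0157
grip_force: 30.0
```

apply_moves:
  plan:
    - {"dx": 0, "dy": 0, "dz": 0, "rx": 0, "ry": 0, "rz": 0, "fingers": -1}
    - {"dx": 0, "dy": 0, "dz": -0.2, "rx": 0, "ry": 0, "rz": 0, "fingers": -1}
    - {"dx": 0, "dy": 0, "dz": -0.4, "rx": 0, "ry": 0, "rz": 0, "fingers": -1}
    - {"dx": 0, "dy": 0, "dz": -0.4, "rx": 0, "ry": 0, "rz": 0, "fingers": -1}
    - {"dx": 0, "dy": 0, "dz": 0, "rx": 0, "ry": 0, "rz": 0, "fingers": -1}

```text
time: 5.72
eef_pos: [0.4766, -0.1658, 0.121]
ee_rot: [0.001, 0.2, 0.98, -0.0]
force: [-0.3, 0.0, -1.8]
width: 0.0158
grip_force: 30.0
```

```bash
python3 - <<'E'
from plant import sensors, eyes
import cv2,numpy as np
print(np.round(sensors.get_state()["joint_pos"],3))
s=eyes.grab_frame("side")["color"];t=eyes.grab_frame("top")["color"]
cv2.imwrite("pics/g1.png",np.hstack([cv2.resize(x,(400,400),interpolation=cv2.INTER_CUBIC) for x in(s[220:340,230:350],t[150:270,360:480])]))
E
```

```text
[-0.381  0.364  2.176  0.     0.599 -1.549]
```

View pics/g1.png

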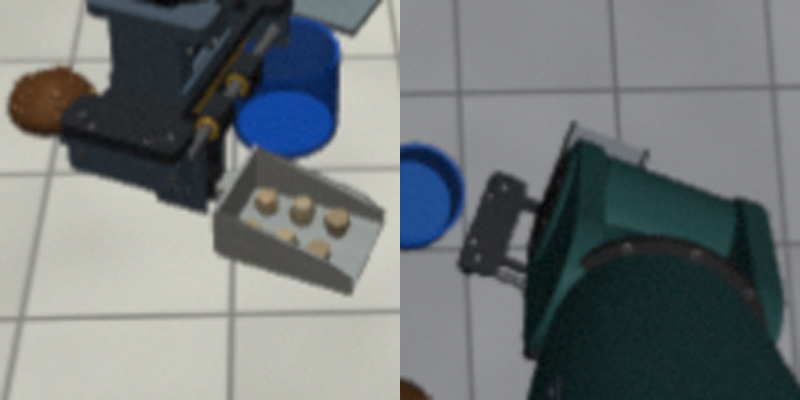

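The scoop is held level with the chips visible at crop (250–340, 195–255). Next I lift it and carry it over the hopper.

apply_moves:
  plan:
    - {"dx": 0, "dy": 0, "dz": -0.5, "rx": 0, "ry": 0, "rz": 0, "fingers": -1}
    - {"dx": 0, "dy": 0, "dz": -0.8, "rx": 0, "ry": 0, "rz": 0, "fingers": -1}
    - {"dx": 0, "dy": 0, "dz": -0.8, "rx": 0, "ry": 0, "rz": 0, "fingers": -1}
    - {"dx": 0, "dy": 0, "dz": -0.8, "rx": 0, "ry": 0, "rz": 0, "fingers": -1}
    - {"dx": 0, "dy": 0, "dz": -0.8, "rx": 0, "ry": 0, "rz": 0, "fingers": -1}

```text
time: 6.45
eef_pos: [0.4759, -0.1655, 0.2321]
ee_rot: [0.0, 0.2, 0.98, -0.0]
force: [-0.2, 1.0, -2.8]
width: 0.0159
grip_force: 30.0
```

apply_moves:
  plan:
    - {"dx": 0, "dy": 0, "dz": -0.8, "rx": 0, "ry": 0, "rz": 0, "fingers": -1}
    - {"dx": 0, "dy": 0, "dz": -0.8, "rx": 0, "ry": 0, "rz": 0, "fingers": -1}
    - {"dx": 0, "dy": 0, "dz": -0.8, "rx": 0, "ry": 0, "rz": 0, "fingers": -1}
    - {"dx": 0, "dy": 0, "dz": -0.8, "rx": 0, "ry": 0, "rz": 0, "fingers": -1}
    - {"dx": 0, "dy": 0, "dz": -0.5, "rx": 0, "ry": 0, "rz": 0, "fingers": -1}

```text
time: 7.08
eef_pos: [0.476, -0.1656, 0.3433]
ee_rot: [0.001, 0.2, 0.98, -0.0]
force: [-0.2, -0.3, -1.6]
width: 0.0159
grip_force: 30.0
```

apply_moves:
  plan:
    - {"dx": 0.18, "dy": 0.34, "dz": 0, "rx": 0, "ry": 0, "rz": 0, "fingers": -1}
    - {"dx": 0.18, "dy": 0.34, "dz": 0, "rx": 0, "ry": 0, "rz": 0, "fingers": -1}
    - {"dx": 0.37, "dy": 0.68, "dz": 0.08, "rx": 0, "ry": 0, "rz": 0, "fingers": -1}
    - {"dx": 0.37, "dy": 0.68, "dz": 0.08, "rx": 0, "ry": 0, "rz": 0, "fingers": -1}
    - {"dx": 0.37, "dy": 0.68, "dz": 0.08, "rx": 0, "ry": 0, "rz": 0, "fingers": -1}

```text
time: 7.7
eef_pos: [0.4667, -0.0718, 0.3334]
ee_rot: [-0.001, 0.2, 0.98, 0.0]
force: [-0.5, 0.3, -1.7]
width: 0.0158
grip_force: 30.0
```

apply_moves:
  plan:
    - {"dx": 0.37, "dy": 0.68, "dz": 0.08, "rx": 0, "ry": 0, "rz": 0, "fingers": -1}
    - {"dx": 0.37, "dy": 0.68, "dz": 0.08, "rx": 0, "ry": 0, "rz": 0, "fingers": -1}
    - {"dx": 0.37, "dy": 0.68, "dz": 0.08, "rx": 0, "ry": 0, "rz": 0, "fingers": -1}
    - {"dx": 0.37, "dy": 0.68, "dz": 0.08, "rx": 0, "ry": 0, "rz": 0, "fingers": -1}
    - {"dx": 0.37, "dy": 0.68, "dz": 0.08, "rx": 0, "ry": 0, "rz": 0, "fingers": -1}

```text
time: 8.32
eef_pos: [0.4554, 0.0437, 0.3214]
ee_rot: [-0.001, 0.2, 0.98, -0.0]
force: [0.0, 0.2, -2.1]
width: 0.0158
grip_force: 30.0
```

apply_moves:
  plan:
    - {"dx": 0.37, "dy": 0.68, "dz": 0.08, "rx": 0, "ry": 0, "rz": 0, "fingers": -1}
    - {"dx": 0.37, "dy": 0.68, "dz": 0.08, "rx": 0, "ry": 0, "rz": 0, "fingers": -1}
    - {"dx": 0.37, "dy": 0.68, "dz": 0.08, "rx": 0, "ry": 0, "rz": 0, "fingers": -1}
    - {"dx": 0.37, "dy": 0.68, "dz": 0.08, "rx": 0, "ry": 0, "rz": 0, "fingers": -1}
    - {"dx": 0.37, "dy": 0.68, "dz": 0.08, "rx": 0, "ry": 0, "rz": 0, "fingers": -1}

```text
time: 8.95
eef_pos: [0.4442, 0.1591, 0.3094]
ee_rot: [-0.001, 0.2, 0.98, -0.0]
force: [-0.1, 0.6, -2.0]
width: 0.0156
grip_force: 30.0
```

apply_moves:
  plan:
    - {"dx": 0.37, "dy": 0.68, "dz": 0.08, "rx": 0, "ry": 0, "rz": 0, "fingers": -1}
    - {"dx": 0.37, "dy": 0.68, "dz": 0.08, "rx": 0, "ry": 0, "rz": 0, "fingers": -1}
    - {"dx": 0.37, "dy": 0.68, "dz": 0.08, "rx": 0, "ry": 0, "rz": 0, "fingers": -1}
    - {"dx": 0.18, "dy": 0.34, "dz": 0.04, "rx": 0, "ry": 0, "rz": 0, "fingers": -1}
    - {"dx": 0.18, "dy": 0.34, "dz": 0.04, "rx": 0, "ry": 0, "rz": 0, "fingers": -1}

```text
time: 9.57
eef_pos: [0.4361, 0.2508, 0.3004]
ee_rot: [-0.0, 0.2, 0.98, -0.0]
force: [-0.8, -0.2, -2.0]
width: 0.0154
grip_force: 30.0
```

apply_moves:
  plan:
    - {"dx": 0, "dy": 0, "dz": 0, "rx": 0, "ry": 0, "rz": 0.5, "fingers": -1}
    - {"dx": 0, "dy": 0, "dz": 0, "rx": 0, "ry": 0, "rz": 0.5, "fingers": -1}
    - {"dx": 0, "dy": 0, "dz": 0, "rx": 0, "ry": 0, "rz": 0.4, "fingers": -1}
    - {"dx": 0, "dy": 0, "dz": 0, "rx": 0, "ry": 0, "rz": 0, "fingers": -1}
    - {"dx": 0, "dy": 0, "dz": 0, "rx": 0, "ry": 0, "rz": 0, "fingers": -1}

```text
time: 10.2
eef_pos: [0.4367, 0.2501, 0.301]
ee_rot: [0.0, 0.248, 0.969, 0.0]
force: [0.1, -0.2, -2.3]
width: 0.0158
grip_force: 30.0
```

```bash
python3 - <<'E'
from plant import sensors, eyes
import cv2,numpy as np,pickle
print(np.round(sensors.get_state()["joint_pos"],3))
fs=eyes.grab_frame("side");ft=eyes.grab_frame("top");pickle.dump((fs,ft),open("h1.pkl","wb"))
s=fs["color"];t=ft["color"]
cv2.imwrite("pics/h1.png",np.hstack([cv2.resize(x,(400,400),interpolation=cv2.INTER_CUBIC) for x in(s[90:220,250:380],t[120:250,200:330])]))
E
```

```text
[ 0.474  0.052  2.122 -0.     0.967 -0.597]
```

View pics/h1.png

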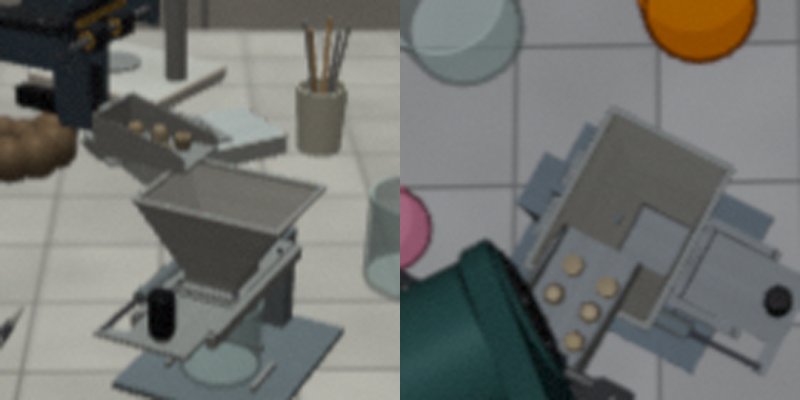

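The nose is over the mouth at crop (603,246), about 7 mm off centre towards the column. I centre it, then tilt about the nose.

apply_moves:
  plan:
    - {"dx": 0, "dy": -0.23, "dz": 0.15, "rx": 0, "ry": 0, "rz": 0, "fingers": -1}
    - {"dx": -0.21, "dy": 0, "dz": -0.28, "rx": 0, "ry": 1, "rz": 0, "fingers": -1}
    - {"dx": -0.21, "dy": 0, "dz": -0.28, "rx": 0, "ry": 1, "rz": 0, "fingers": -1}
    - {"dx": -0.21, "dy": 0, "dz": -0.28, "rx": 0, "ry": 1, "rz": 0, "fingers": -1}
    - {"dx": -0.21, "dy": 0, "dz": -0.28, "rx": 0, "ry": 1, "rz": 0, "fingers": -1}

```text
time: 10.92
eef_pos: [0.4583, 0.2301, 0.3271]
ee_rot: [-0.136, 0.245, 0.959, 0.035]
force: [-0.5, -0.9, -2.1]
width: 0.016
grip_force: 30.0
```

```bash
python3 - <<'E'
from plant import sensors
import numpy as np
s=sensors.get_state();print(np.round(s["joint_pos"],3),s["eef_pos"].round(4) if hasattr(s["eef_pos"],'round') else s["eef_pos"])
E
```

```text
[ 0.343  0.099  2.032  0.224  1.209 -0.828] [0.4583 0.2301 0.3271]
```

apply_moves:
  plan:
    - {"dx": -0.21, "dy": 0, "dz": -0.28, "rx": 0, "ry": 1, "rz": 0, "fingers": -1}
    - {"dx": -0.21, "dy": 0, "dz": -0.28, "rx": 0, "ry": 1, "rz": 0, "fingers": -1}
    - {"dx": -0.21, "dy": 0, "dz": -0.28, "rx": 0, "ry": 1, "rz": 0, "fingers": -1}
    - {"dx": -0.21, "dy": 0, "dz": -0.28, "rx": 0, "ry": 1, "rz": 0, "fingers": -1}
    - {"dx": -0.21, "dy": 0, "dz": -0.28, "rx": 0, "ry": 1, "rz": 0, "fingers": -1}

```text
time: 11.55
eef_pos: [0.4985, 0.2082, 0.3524]
ee_rot: [-0.3, 0.235, 0.921, 0.077]
force: [0.1, -0.2, -2.7]
width: 0.0157
grip_force: 30.0
```

apply_moves:
  plan:
    - {"dx": -0.21, "dy": 0, "dz": -0.28, "rx": 0, "ry": 1, "rz": 0, "fingers": -1}
    - {"dx": -0.21, "dy": 0, "dz": -0.28, "rx": 0, "ry": 1, "rz": 0, "fingers": -1}
    - {"dx": -0.21, "dy": 0, "dz": -0.28, "rx": 0, "ry": 1, "rz": 0, "fingers": -1}
    - {"dx": -0.21, "dy": 0, "dz": -0.28, "rx": 0, "ry": 1, "rz": 0, "fingers": -1}
    - {"dx": -0.21, "dy": 0, "dz": -0.28, "rx": 0, "ry": 1, "rz": 0, "fingers": -1}

```text
time: 12.18
eef_pos: [0.5438, 0.1834, 0.3606]
ee_rot: [-0.456, 0.219, 0.855, 0.117]
force: [0.5, -0.8, -1.9]
width: 0.0159
grip_force: 30.0
```

apply_moves:
  plan:
    - {"dx": -0.21, "dy": 0, "dz": -0.28, "rx": 0, "ry": 1, "rz": 0, "fingers": -1}
    - {"dx": -0.21, "dy": 0, "dz": -0.28, "rx": 0, "ry": 1, "rz": 0, "fingers": -1}
    - {"dx": 0, "dy": 0, "dz": 0, "rx": 0, "ry": 0, "rz": 0, "fingers": -1}
    - {"dx": 0, "dy": 0, "dz": 0, "rx": 0, "ry": 0, "rz": 0, "fingers": -1}
    - {"dx": 0, "dy": 0, "dz": 0, "rx": 0, "ry": 0, "rz": 0, "fingers": -1}

```text
time: 12.8
eef_pos: [0.5617, 0.1741, 0.3594]
ee_rot: [-0.513, 0.21, 0.822, 0.131]
force: [-0.6, -0.8, -1.0]
width: 0.016
grip_force: 30.0
```

```bash
python3 - <<'E'
from plant import sensors, eyes
import cv2,numpy as np,pickle
print(np.round(sensors.get_state()["joint_pos"],3))
fs=eyes.grab_frame("side");ft=eyes.grab_frame("top")
s=fs["color"];t=ft["color"]
cv2.imwrite("pics/p1.png",np.hstack([cv2.resize(x,(400,400),interpolation=cv2.INTER_CUBIC) for x in(s[90:220,250:380],t[120:250,200:330])]))
E
```

```text
[ 0.096  0.449  1.713  0.574  1.952 -1.045]
```

View pics/p1.png

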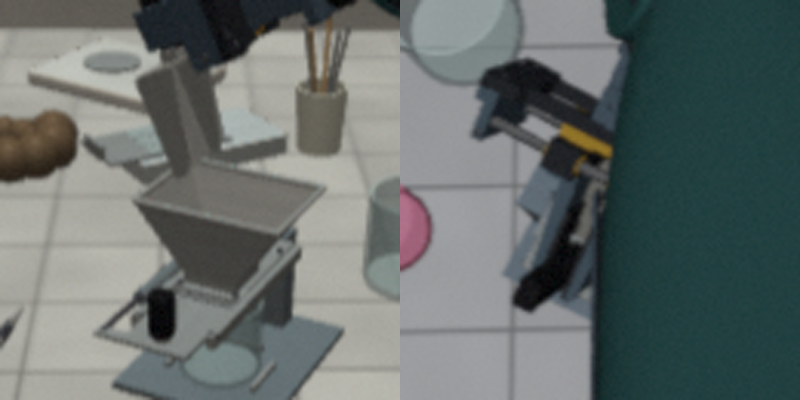

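The scoop at crop (180,120) is empty. I tilt back and return, then check the hopper.

apply_moves:
  plan:
    - {"dx": 0.19, "dy": 0, "dz": 0.29, "rx": 0, "ry": -1, "rz": 0, "fingers": -1}
    - {"dx": 0.19, "dy": 0, "dz": 0.29, "rx": 0, "ry": -1, "rz": 0, "fingers": -1}
    - {"dx": 0.19, "dy": 0, "dz": 0.29, "rx": 0, "ry": -1, "rz": 0, "fingers": -1}
    - {"dx": 0.19, "dy": 0, "dz": 0.29, "rx": 0, "ry": -1, "rz": 0, "fingers": -1}
    - {"dx": 0.19, "dy": 0, "dz": 0.29, "rx": 0, "ry": -1, "rz": 0, "fingers": -1}

```text
time: 13.52
eef_pos: [0.5162, 0.199, 0.3587]
ee_rot: [-0.361, 0.229, 0.899, 0.093]
force: [0.6, 0.7, -1.7]
width: 0.0156
grip_force: 30.0
```

apply_moves:
  plan:
    - {"dx": 0.19, "dy": 0, "dz": 0.29, "rx": 0, "ry": -1, "rz": 0, "fingers": -1}
    - {"dx": 0.19, "dy": 0, "dz": 0.29, "rx": 0, "ry": -1, "rz": 0, "fingers": -1}
    - {"dx": 0.19, "dy": 0, "dz": 0.29, "rx": 0, "ry": -1, "rz": 0, "fingers": -1}
    - {"dx": 0.19, "dy": 0, "dz": 0.29, "rx": 0, "ry": -1, "rz": 0, "fingers": -1}
    - {"dx": 0.19, "dy": 0, "dz": 0.29, "rx": 0, "ry": -1, "rz": 0, "fingers": -1}

```text
time: 14.15
eef_pos: [0.4737, 0.2221, 0.3402]
ee_rot: [-0.2, 0.242, 0.948, 0.051]
force: [-0.3, 0.1, -2.2]
width: 0.0157
grip_force: 30.0
```

apply_moves:
  plan:
    - {"dx": 0.19, "dy": 0, "dz": 0.29, "rx": 0, "ry": -1, "rz": 0, "fingers": -1}
    - {"dx": 0.19, "dy": 0, "dz": 0.29, "rx": 0, "ry": -1, "rz": 0, "fingers": -1}
    - {"dx": 0.19, "dy": 0, "dz": 0.29, "rx": 0, "ry": -1, "rz": 0, "fingers": -1}
    - {"dx": 0.19, "dy": 0, "dz": 0.29, "rx": 0, "ry": -1, "rz": 0, "fingers": -1}
    - {"dx": 0.19, "dy": 0, "dz": 0.29, "rx": 0, "ry": -1, "rz": 0, "fingers": -1}

```text
time: 14.78
eef_pos: [0.4393, 0.2409, 0.3064]
ee_rot: [-0.033, 0.247, 0.968, 0.009]
force: [0.1, -0.5, -2.0]
width: 0.0158
grip_force: 30.0
```

apply_moves:
  plan:
    - {"dx": 0.19, "dy": 0, "dz": 0.29, "rx": 0, "ry": -1, "rz": 0, "fingers": -1}
    - {"dx": 0, "dy": 0, "dz": -0.5, "rx": 0, "ry": 0, "rz": 0, "fingers": -1}
    - {"dx": 0, "dy": 0, "dz": -0.6, "rx": 0, "ry": 0, "rz": -0.7, "fingers": -1}
    - {"dx": 0, "dy": 0, "dz": -0.4, "rx": 0, "ry": 0, "rz": -0.7, "fingers": -1}
    - {"dx": 0, "dy": 0, "dz": 0, "rx": 0, "ry": 0, "rz": 0, "fingers": -1}

```text
time: 15.4
eef_pos: [0.4349, 0.2439, 0.3451]
ee_rot: [0.001, 0.2, 0.98, 0.001]
force: [0.3, 0.2, -2.4]
width: 0.016
grip_force: 30.0
```

apply_moves:
  plan:
    - {"dx": -0.45, "dy": -0.8, "dz": 0, "rx": 0, "ry": 0, "rz": 0, "fingers": -1}
    - {"dx": -0.45, "dy": -0.8, "dz": 0, "rx": 0, "ry": 0, "rz": 0, "fingers": -1}
    - {"dx": -0.45, "dy": -0.8, "dz": 0, "rx": 0, "ry": 0, "rz": 0, "fingers": -1}
    - {"dx": -0.45, "dy": -0.8, "dz": 0, "rx": 0, "ry": 0, "rz": 0, "fingers": -1}
    - {"dx": -0.45, "dy": -0.8, "dz": 0, "rx": 0, "ry": 0, "rz": 0, "fingers": -1}

```text
time: 16.02
eef_pos: [0.4493, 0.1059, 0.3431]
ee_rot: [-0.0, 0.201, 0.98, 0.0]
force: [1.5, 0.2, -2.2]
width: 0.0158
grip_force: 30.0
```

apply_moves:
  plan:
    - {"dx": -0.45, "dy": -0.8, "dz": 0, "rx": 0, "ry": 0, "rz": 0, "fingers": -1}
    - {"dx": -0.45, "dy": -0.8, "dz": 0, "rx": 0, "ry": 0, "rz": 0, "fingers": -1}
    - {"dx": -0.45, "dy": -0.8, "dz": 0, "rx": 0, "ry": 0, "rz": 0, "fingers": -1}
    - {"dx": -0.45, "dy": -0.8, "dz": 0, "rx": 0, "ry": 0, "rz": 0, "fingers": -1}
    - {"dx": -0.45, "dy": -0.8, "dz": 0, "rx": 0, "ry": 0, "rz": 0, "fingers": -1}

```text
time: 16.65
eef_pos: [0.4643, -0.031, 0.3431]
ee_rot: [-0.0, 0.201, 0.98, 0.0]
force: [0.4, 0.4, -1.5]
width: 0.0158
grip_force: 30.0
```

```bash
python3 - <<'E'
from plant import sensors, eyes
import cv2,numpy as np,pickle
print(np.round(sensors.get_state()["joint_pos"],3))
fs=eyes.grab_frame("side");ft=eyes.grab_frame("top")
s=fs["color"];t=ft["color"]
cv2.imwrite("pics/q1.png",np.hstack([cv2.resize(x,(400,400),interpolation=cv2.INTER_CUBIC) for x in(s[100:300,220:420],t[130:260,220:350])]))
E
```

```text
[-1.170e-01 -7.300e-02  2.159e+00  1.000e-03  1.056e+00 -1.284e+00]
```

View pics/q1.png

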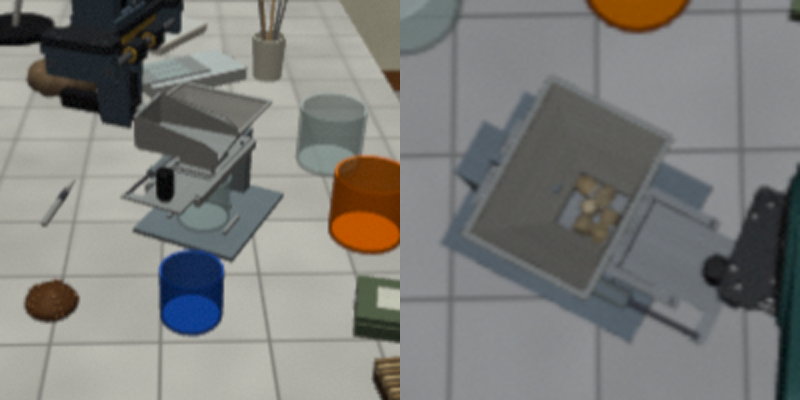

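The chips lie in the throat, at crop (595,205). The scoop is empty and nothing spilled. Now I set the scoop back where it was.

apply_moves:
  plan:
    - {"dx": -0.43, "dy": -0.79, "dz": 0, "rx": 0, "ry": 0, "rz": 0, "fingers": -1}
    - {"dx": -0.43, "dy": -0.79, "dz": 0, "rx": 0, "ry": 0, "rz": 0, "fingers": -1}
    - {"dx": -0.43, "dy": -0.79, "dz": 0, "rx": 0, "ry": 0, "rz": 0, "fingers": -1}
    - {"dx": -0.43, "dy": -0.79, "dz": 0, "rx": 0, "ry": 0, "rz": 0, "fingers": -1}
    - {"dx": -0.43, "dy": -0.79, "dz": 0, "rx": 0, "ry": 0, "rz": 0, "fingers": -1}

```text
time: 17.38
eef_pos: [0.4773, -0.1647, 0.343]
ee_rot: [-0.0, 0.2, 0.98, 0.0]
force: [0.3, 0.8, -1.3]
width: 0.0157
grip_force: 30.0
```

apply_moves:
  plan:
    - {"dx": 0, "dy": 0, "dz": 0.9, "rx": 0, "ry": 0, "rz": 0, "fingers": -1}
    - {"dx": 0, "dy": 0, "dz": 0.9, "rx": 0, "ry": 0, "rz": 0, "fingers": -1}
    - {"dx": 0, "dy": 0, "dz": 0.9, "rx": 0, "ry": 0, "rz": 0, "fingers": -1}
    - {"dx": 0, "dy": 0, "dz": 0.9, "rx": 0, "ry": 0, "rz": 0, "fingers": -1}
    - {"dx": 0, "dy": 0, "dz": 0.9, "rx": 0, "ry": 0, "rz": 0, "fingers": -1}

```text
time: 18.0
eef_pos: [0.4774, -0.1639, 0.2072]
ee_rot: [-0.0, 0.2, 0.98, 0.0]
force: [0.3, 0.2, -1.4]
width: 0.0157
grip_force: 30.0
```

apply_moves:
  plan:
    - {"dx": 0, "dy": 0, "dz": 0.9, "rx": 0, "ry": 0, "rz": 0, "fingers": -1}
    - {"dx": 0, "dy": 0, "dz": 0.9, "rx": 0, "ry": 0, "rz": 0, "fingers": -1}
    - {"dx": 0, "dy": 0, "dz": 0.9, "rx": 0, "ry": 0, "rz": 0, "fingers": -1}
    - {"dx": 0, "dy": 0, "dz": 0.6, "rx": 0, "ry": 0, "rz": 0, "fingers": -1}
    - {"dx": 0, "dy": 0, "dz": 0.3, "rx": 0, "ry": 0, "rz": 0, "fingers": -1}

```text
time: 18.62
eef_pos: [0.4772, -0.1641, 0.0992]
ee_rot: [-0.0, 0.2, 0.98, 0.0]
force: [0.7, -0.3, -1.6]
width: 0.0157
grip_force: 30.0
```

apply_moves:
  plan:
    - {"dx": 0, "dy": 0, "dz": 0.2, "rx": 0, "ry": 0, "rz": 0, "fingers": -1}
    - {"dx": 0, "dy": 0, "dz": 0.04, "rx": 0, "ry": 0, "rz": 0, "fingers": -1}
    - {"dx": 0, "dy": 0, "dz": 0.03, "rx": 0, "ry": 0, "rz": 0, "fingers": -1}
    - {"dx": 0, "dy": 0, "dz": 0.0, "rx": 0, "ry": 0, "rz": 0, "fingers": -1}
    - {"dx": 0, "dy": 0, "dz": 0, "rx": 0, "ry": 0, "rz": 0, "fingers": -1}

```text
time: 19.25
eef_pos: [0.4774, -0.1643, 0.0921]
ee_rot: [0.0, 0.2, 0.98, -0.0]
force: [0.5, -0.2, -1.6]
width: 0.0157
grip_force: 30.0
```

apply_moves:
  plan:
    - {"dx": 0, "dy": 0, "dz": 0.04, "rx": 0, "ry": 0, "rz": 0, "fingers": -1}
    - {"dx": 0, "dy": 0, "dz": 0.03, "rx": 0, "ry": 0, "rz": 0, "fingers": -1}
    - {"dx": 0, "dy": 0, "dz": 0.03, "rx": 0, "ry": 0, "rz": 0, "fingers": -1}
    - {"dx": 0, "dy": 0, "dz": 0.0, "rx": 0, "ry": 0, "rz": 0, "fingers": -1}
    - {"dx": 0, "dy": 0, "dz": 0, "rx": 0, "ry": 0, "rz": 0, "fingers": -1}

```text
time: 19.88
eef_pos: [0.477, -0.1642, 0.0892]
ee_rot: [-0.0, 0.2, 0.98, 0.0]
force: [-6.5, 2.5, 14.2]
width: 0.0156
grip_force: 30.0
```

Contact with the bench felt. I release, lift off, turn the tool to the stand's x axis and go above the knob.

apply_moves:
  plan:
    - {"dx": 0, "dy": 0, "dz": -0.06, "rx": 0, "ry": 0, "rz": 0, "fingers": -1}
    - {"dx": 0, "dy": 0, "dz": 0, "rx": 0, "ry": 0, "rz": 0, "fingers": -0.4}
    - {"dx": 0, "dy": 0, "dz": 0, "rx": 0, "ry": 0, "rz": 0, "fingers": 0}
    - {"dx": 0, "dy": 0, "dz": 0, "rx": 0, "ry": 0, "rz": 0, "fingers": 0.3}
    - {"dx": 0, "dy": 0, "dz": 0, "rx": 0, "ry": 0, "rz": 0, "fingers": 0.3}

```text
time: 20.5
eef_pos: [0.4773, -0.1643, 0.0906]
ee_rot: [0.0, 0.2, 0.98, 0.0]
force: [0.6, 0.5, -0.1]
width: 0.0526
grip_force: 0.0
```

apply_moves:
  plan:
    - {"dx": 0, "dy": 0, "dz": -0.5, "rx": 0, "ry": 0, "rz": 0, "fingers": 0.3}
    - {"dx": 0, "dy": 0, "dz": -0.9, "rx": 0, "ry": 0, "rz": 0, "fingers": 0.3}
    - {"dx": 0, "dy": 0, "dz": -0.9, "rx": 0, "ry": 0, "rz": 0, "fingers": 0.3}
    - {"dx": 0, "dy": 0, "dz": -0.9, "rx": 0, "ry": 0, "rz": 0, "fingers": 0.3}
    - {"dx": 0, "dy": 0, "dz": -0.9, "rx": 0, "ry": 0, "rz": 0, "fingers": 0.3}

```text
time: 21.12
eef_pos: [0.4772, -0.1642, 0.2155]
ee_rot: [0.0, 0.2, 0.98, -0.0]
force: [0.3, -0.0, 0.9]
width: 0.0596
grip_force: 0.0
```

apply_moves:
  plan:
    - {"dx": 0, "dy": 0, "dz": -0.9, "rx": 0, "ry": 0, "rz": 0, "fingers": 0.3}
    - {"dx": 0, "dy": 0, "dz": -0.7, "rx": 0, "ry": 0, "rz": 0, "fingers": 0.3}
    - {"dx": 0, "dy": 0, "dz": 0, "rx": 0, "ry": 0, "rz": 0.7, "fingers": 0.3}
    - {"dx": 0, "dy": 0, "dz": 0, "rx": 0, "ry": 0, "rz": 0.65, "fingers": 0.3}
    - {"dx": 0, "dy": 0, "dz": 0, "rx": 0, "ry": 0, "rz": 0, "fingers": 0.3}

```text
time: 21.75
eef_pos: [0.4772, -0.1642, 0.2625]
ee_rot: [0.0, 0.246, 0.969, -0.0]
force: [0.3, -0.6, 0.9]
width: 0.0591
grip_force: 0.0
```

apply_moves:
  plan:
    - {"dx": 0.29, "dy": 0.79, "dz": 0, "rx": 0, "ry": 0, "rz": 0, "fingers": 0.3}
    - {"dx": 0.29, "dy": 0.79, "dz": 0, "rx": 0, "ry": 0, "rz": 0, "fingers": 0.3}
    - {"dx": 0.29, "dy": 0.79, "dz": 0, "rx": 0, "ry": 0, "rz": 0, "fingers": 0.3}
    - {"dx": 0.29, "dy": 0.79, "dz": 0, "rx": 0, "ry": 0, "rz": 0, "fingers": 0.3}
    - {"dx": 0.29, "dy": 0.79, "dz": 0, "rx": 0, "ry": 0, "rz": 0, "fingers": 0.3}

```text
time: 22.38
eef_pos: [0.4955, -0.0385, 0.2621]
ee_rot: [0.0, 0.245, 0.969, 0.0]
force: [0.0, 0.3, 0.2]
width: 0.0593
grip_force: 0.0
```

```bash
python3 - <<'E'
from plant import sensors, eyes
import cv2,numpy as np,pickle
fs=eyes.grab_frame("side");ft=eyes.grab_frame("top")
s=fs["color"];t=ft["color"]
cv2.imwrite("pics/r1.png",np.hstack([cv2.resize(x,(400,400),interpolation=cv2.INTER_CUBIC) for x in(s[170:340,220:390],t[150:280,350:480])]))
E
```

```text
(no output)
```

View pics/r1.png

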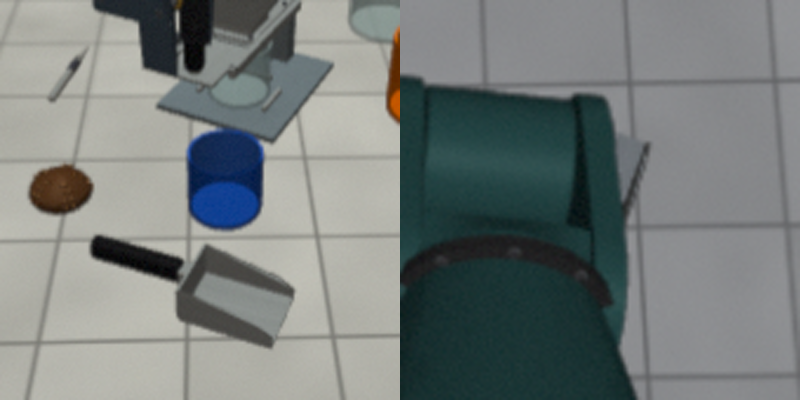

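The scoop at crop (235,295) stands flat and empty. Now to the knob.

apply_moves:
  plan:
    - {"dx": 0.23, "dy": 0.63, "dz": 0, "rx": 0, "ry": 0, "rz": 0, "fingers": 0.3}
    - {"dx": 0.23, "dy": 0.63, "dz": 0, "rx": 0, "ry": 0, "rz": 0, "fingers": 0.3}
    - {"dx": 0.23, "dy": 0.63, "dz": 0, "rx": 0, "ry": 0, "rz": 0, "fingers": 0.3}
    - {"dx": 0.23, "dy": 0.63, "dz": 0, "rx": 0, "ry": 0, "rz": 0, "fingers": 0.3}
    - {"dx": 0.23, "dy": 0.63, "dz": 0, "rx": 0, "ry": 0, "rz": 0, "fingers": 0.3}

```text
time: 23.1
eef_pos: [0.5103, 0.0602, 0.262]
ee_rot: [0.0, 0.246, 0.969, -0.0]
force: [-0.5, 0.8, -0.7]
width: 0.0592
grip_force: 0.0
```

apply_moves:
  plan:
    - {"dx": 0, "dy": 0, "dz": 0.4, "rx": 0, "ry": 0, "rz": 0, "fingers": 0.3}
    - {"dx": 0, "dy": 0, "dz": 0.6, "rx": 0, "ry": 0, "rz": 0, "fingers": 0.3}
    - {"dx": 0, "dy": 0, "dz": 0.6, "rx": 0, "ry": 0, "rz": 0, "fingers": 0.3}
    - {"dx": 0, "dy": 0, "dz": 0.47, "rx": 0, "ry": 0, "rz": 0, "fingers": 0.3}
    - {"dx": 0, "dy": 0, "dz": 0, "rx": 0, "ry": 0, "rz": 0, "fingers": 0.3}

```text
time: 23.72
eef_pos: [0.5096, 0.0599, 0.1981]
ee_rot: [-0.001, 0.246, 0.969, -0.0]
force: [-0.4, -0.6, -0.3]
width: 0.0591
grip_force: 0.0
```

apply_moves:
  plan:
    - {"dx": 0, "dy": 0, "dz": 0, "rx": 0, "ry": 0, "rz": 0, "fingers": 0}
    - {"dx": 0, "dy": 0, "dz": 0, "rx": 0, "ry": 0, "rz": 0, "fingers": -0.3}
    - {"dx": 0, "dy": 0, "dz": 0, "rx": 0, "ry": 0, "rz": 0, "fingers": -1}
    - {"dx": 0, "dy": 0, "dz": 0, "rx": 0, "ry": 0, "rz": 0, "fingers": -1}
    - {"dx": 0, "dy": 0, "dz": 0, "rx": 0, "ry": 0, "rz": 0, "fingers": -1}

```text
time: 24.35
eef_pos: [0.5102, 0.06, 0.1998]
ee_rot: [0.0, 0.246, 0.969, -0.0]
force: [-2.5, -5.0, 5.6]
width: 0.0231
grip_force: 30.0
```

```bash
python3 - <<'E'
from h import *
from plant import sensors, eyes
st=sensors.get_state();print({k:np.round(st[k],4).tolist() for k in("eef_pos","force","width","grip_force","joint_pos")})
fs=eyes.grab_frame("side");ft=eyes.grab_frame("top");pickle.dump((fs,ft),open("k1.pkl","wb"))
s=fs["color"];t=ft["color"]
cv2.imwrite("pics/k1.png",np.hstack([cv2.resize(x,(400,400),interpolation=cv2.INTER_CUBIC) for x in(s[140:220,270:350],t[160:260,250:350])]))
E
```

```text
{'eef_pos': [0.5102, 0.06, 0.1998], 'force': [-2.5151, -5.0001, 5.6008], 'width': 0.0231, 'grip_force': 30.0011, 'joint_pos': [0.0718, 0.2287, 2.1479, -0.0006, 0.765, -1.0019]}
```

View pics/k1.png

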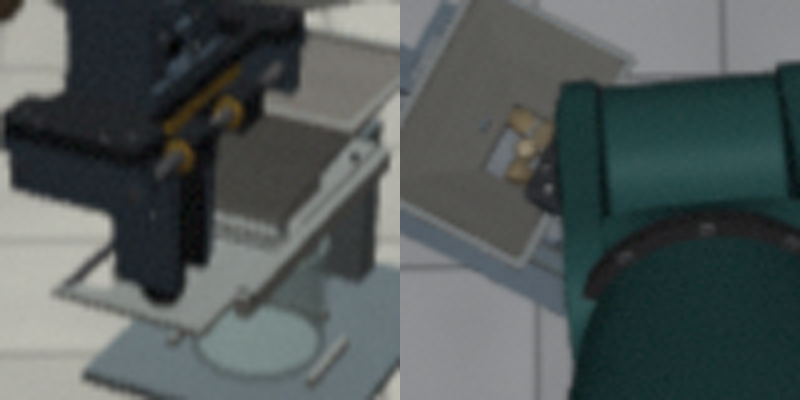

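The knob is gripped at 23 mm width and the gate is against its shut stop, since the reaction is about 5.6 N outward. The TCP at shut is therefore (0.5102, 0.0600), and I pull 52 mm along stand -x to (0.4854, 0.0143).

apply_moves:
  plan:
    - {"dx": 0, "dy": -0.2, "dz": 0, "rx": 0, "ry": 0, "rz": 0, "fingers": -1}
    - {"dx": 0, "dy": -0.5, "dz": 0, "rx": 0, "ry": 0, "rz": 0, "fingers": -1}
    - {"dx": 0, "dy": -0.5, "dz": 0, "rx": 0, "ry": 0, "rz": 0, "fingers": -1}
    - {"dx": 0, "dy": -0.5, "dz": 0, "rx": 0, "ry": 0, "rz": 0, "fingers": -1}
    - {"dx": 0, "dy": 0, "dz": 0, "rx": 0, "ry": 0, "rz": 0, "fingers": -1}

```text
time: 25.08
eef_pos: [0.486, 0.015, 0.1998]
ee_rot: [0.0, 0.247, 0.969, 0.0]
force: [2.2, 6.8, 0.5]
width: 0.0226
grip_force: 30.0
```

apply_moves:
  plan:
    - {"dx": 0, "dy": 0, "dz": 0, "rx": 0, "ry": 0, "rz": 0, "fingers": -1}
    - {"dx": 0, "dy": 0, "dz": 0, "rx": 0, "ry": 0, "rz": 0, "fingers": -1}
    - {"dx": 0, "dy": 0, "dz": 0, "rx": 0, "ry": 0, "rz": 0, "fingers": -1}
    - {"dx": 0, "dy": 0, "dz": 0, "rx": 0, "ry": 0, "rz": 0, "fingers": -1}
    - {"dx": 0, "dy": 0, "dz": 0, "rx": 0, "ry": 0, "rz": 0, "fingers": -1}

```text
time: 25.7
eef_pos: [0.4863, 0.0157, 0.1998]
ee_rot: [0.0, 0.246, 0.969, 0.0]
force: [0.8, 7.1, 3.4]
width: 0.0233
grip_force: 30.0
```

```bash
python3 - <<'E'
from h import *
from plant import sensors, eyes
st=sensors.get_state();print({k:np.round(st[k],4).tolist() for k in("eef_pos","force","width","grip_force")})
print("pull",(np.array([.5102,.06])-st["eef_pos"][:2])@np.array([.479,.878]))
E
```

```text
{'eef_pos': [0.4863, 0.0157, 0.1998], 'force': [0.8385, 7.0655, 3.385], 'width': 0.0233, 'grip_force': 30.0014}
pull 0.05029720410599998
```

apply_moves:
  plan:
    - {"dx": 0, "dy": -0.06, "dz": 0, "rx": 0, "ry": 0, "rz": 0, "fingers": -1}
    - {"dx": 0, "dy": 0, "dz": 0, "rx": 0, "ry": 0, "rz": 0, "fingers": -1}
    - {"dx": 0, "dy": 0, "dz": 0, "rx": 0, "ry": 0, "rz": 0, "fingers": -1}
    - {"dx": 0, "dy": 0, "dz": 0, "rx": 0, "ry": 0, "rz": 0, "fingers": -1}
    - {"dx": 0, "dy": 0, "dz": 0, "rx": 0, "ry": 0, "rz": 0, "fingers": -1}

```text
time: 26.32
eef_pos: [0.4855, 0.0142, 0.1998]
ee_rot: [0.0, 0.246, 0.969, 0.0]
force: [2.0, 5.8, 3.6]
width: 0.0233
grip_force: 30.0
```

```bash
python3 - <<'E'
from h import *
from plant import sensors, eyes
S=[];T=[]
for i in range(6):
    S.append(eyes.grab_frame("side"));st=sensors.get_state()
    T.append((np.array([.5102,.06])-st["eef_pos"][:2])@np.array([.479,.878]))
print(np.round(T,4),np.round(st["force"],1),st["width"])
ft=eyes.grab_frame("top");fs=S[-1];pickle.dump((fs,ft),open("m1.pkl","wb"))
s=np.mean([f["color"] for f in S],0).astype(np.uint8);t=ft["color"]
O=np.array([.565,.161]);x=np.array([.479,.878]);y=np.array([-.878,.479])
print("mark±33 px side",proj(fs,[np.r_[O-.092*x+k*y,.104] for k in(-.04,0,.04)]).round(1).tolist())
cv2.imwrite("pics/m1.png",np.hstack([cv2.resize(s[150:230,275:345],(490,560),interpolation=cv2.INTER_CUBIC),cv2.resize(t[170:240,250:286],(288,560),interpolation=cv2.INTER_CUBIC)]))
E
```

```text
[0.0521 0.0521 0.0521 0.0521 0.0521 0.0521] [1.5 5.6 3.3] 0.023028159702647648
mark±33 px side [[319.4, 199.5], [306.1, 195.8], [293.1, 192.2]]
```

View pics/m1.png

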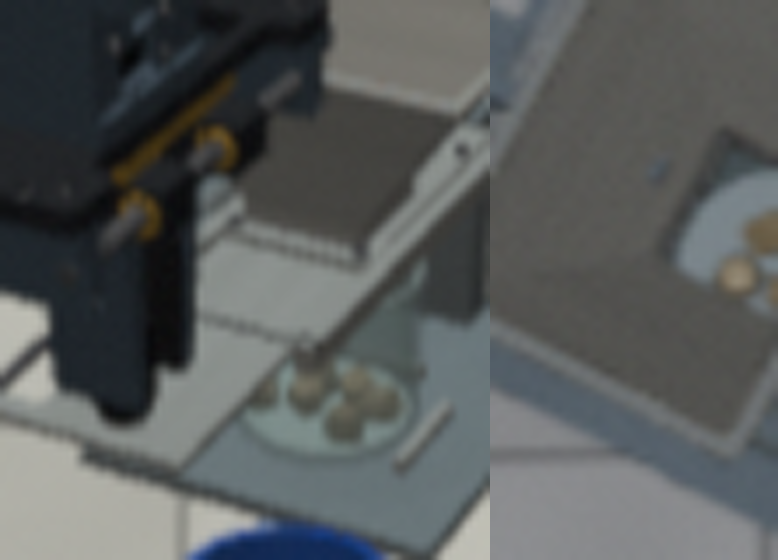

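The blade line (side px ~ (304,195)–(318,198.6)) meets the projected mark, and the chips are in the jar. A quick blob count checks that all six are there.

```bash
python3 - <<'E'
from h import *
fs,ft=pickle.load(open("m1.pkl","rb"))
g=cv2.resize(fs["color"][198:218,306:336],None,fx=1,fy=1).astype(int)
d=g[:,:,2]-g[:,:,0]
print('\n'.join(''.join('%3d'%v for v in r) for r in d))
E
```

```text
-2 -2 -2 -3 -2 -3  0 -2 -1 -2 -3  0 -3 -2 -2  2  2  4  1 -6-10-11-12-10 -9-10 -9-10-11-16
 -2 -1 -2 -3 -4 -4 -4 -2 -2 -2 -1  1  1 -1  2  4  5  1 -2 -7 -9-10 -8 -9 -9-10 -9 -8-12-16
 -4 -1 -3 -2 -3 -2 -2 -1 -2 -2  1  5  3  1  4  3  4 -3 -7 -8 -7 -9 -7 -7 -7 -9-10 -8-14-13
 -2 -2 -4 -2 -1 -5 -3 -2 -3 -2 -5  2  4  5  4  5  2 -9-10 -9 -4 -6 -6 -7 -4 -6 -7 -8 -9-12
 -1 -1 -4 -3 -2 -1 -2 -2 -1 -8-11  2  6  6  6  8  5 -8 -6  2  4 -1 -7 -8 -6 -6 -5 -5 -5 -8
 -4 -3 -3 -2 -2 -1 -2  1 -2-13-12  3 10 11 11  7  5 -3  7 13 15  9 -5-10-10 -8 -7 -6 -5 -6
 -3 -4 -1 -4  0 -1  4  7 -2-14 -6 12 15 17 14  7  6  5 14 17 17 14  2 -6 -6 -8 -8 -7 -9-13
 -2 -3 -3 -3 -2  1  7 12  0-10  1 16 17 16 12  7  2  2 13 14 14 12  7  7  2  0 -7-10-13-16
 -3 -3 -3 -1  1  5  6  5  0 -9  1 13 11  9  9  2 -5 -7  6  8 10 12 12 14 10  5 -9 -9-12-16
 -1 -4 -1  1 -2  1  5  2 -5 -9 -2  6  7  8  4 -4 -6 -2  7 10  9 12 11 11 11  7 -3-10-11-15
 -1 -2  0 -3 -8 -6 -6 -8-11-12 -9  0  3  2 -2 -7  4 11 14 12  8  8  8  8  7  5 -2-10-11-15
 -1 -2 -3-10-12-13-12-14-13-13-15 -9 -2 -7-10 -4  8 12 10 10  3  2  4  4  3 -1 -8-12-13-12
  0 -5-12-13-10-15-15-14-15-15-15-13-11-12-14  0  6  7  8  6  0 -8 -8 -8 -8-10-13-10-11 -8
 -7-13-16-15-12-13-13-15-15-14-14-12-14-15-13 -3  3  8  9  7 -2-14-14-13-14-13-11-11 -9 -4
-12-15-16-16-15-13-12-16-14-14-13-13-13-12-13 -9  1  5  2  2 -4-12-14-13-13-12-12 -9 -6 -2
-15-16-18-17-17-15-13-11-14-13-14-12-12-12-12-11 -7 -7 -6 -6 -8-11-12-11-10 -9 -9 -5 -1 -2
-17-16-17-17-16-15-15-14-13-13-11-13-12-12-14-14-13-11-11-11-12-12-12-11-14-11 -6 -1 -2 -9
-17-17-17-17-16-15-15-15-14-15-14-13-13-10-12-12-13-13-13-12-12-13-13-15-14 -7 -2 -1 -8-14
-16-15-18-18-17-16-17-14-15-16-14-14-14-14-14-14-13-14-15-16-16-16-15-15-14 -2  1 -7-13-15
-16-17-16-16-15-17-17-16-16-15-15-15-16-14-16-16-15-15-17-16-15-16-15-15-14 -9 -7-12-16-15
```

```bash
python3 - <<'E'
from h import *
fs,ft=pickle.load(open("m1.pkl","rb"))
for p in((284.4,198.8),(280.9,204.4),(285.6,206.5)):
    P=onz(ft,p,.02);print(P.round(3),proj(fs,P).round(1))
for q in((312.5,205),(318.5,204.5),(325.5,204),(329.5,207),(323.5,210)):
    P=onz(fs,q,.02);print(q,P.round(3),"top px",proj(ft,P).round(1))
g=ft["color"][190:215,268:292].astype(int);d=g[:,:,2]-g[:,:,0]
print('\n'.join(''.join('%3d'%v for v in r) for r in d))
E
```

```text
[0.579 0.166 0.02 ] [[325.5 204.8]]
[0.563 0.175 0.02 ] [[320.2 203.1]]
[0.557 0.162 0.02 ] [[318.3 205.4]]
(312.5, 205) [0.54  0.165 0.02 ] top px [[284.7 212.7]]
(318.5, 204.5) [0.558 0.167 0.02 ] top px [[283.8 206.2]]
(325.5, 204) [0.579 0.17  0.02 ] top px [[282.9 198.7]]
(329.5, 207) [0.59  0.153 0.02 ] top px [[288.8 194.7]]
(323.5, 210) [0.571 0.137 0.02 ] top px [[294.6 201.1]]
  4  1 -6-12 -1  4  2  2  3  0 -4 -9-14-12-13-10 -7 -5  0  2  3  4  4  5
  4 -3-13-10  0  4  4  3  1 -2 -6-13-13-14-13-16-14-13 -9 -4  0  2  3  4
  4 -1 -6 -2  3  4  3  0 -2 -4 -9-13-15-16-15-16-16-16-15-11  0  5  6  2
  3  3  0  2  4  4  3  1 -2 -8-14-15-16-14-16-15-15-15-15 -9 10 18 15 10
  4  4  2  7  2  5  0 -2 -5-11-16-16-17-16-16-16-16-15-14 -4 18 26 25 24
  2  4  4  5  3  4 -1 -6-13-15-17-16-17-17-16-15-14-13-11 -1 20 26 29 27
  2  3  3  5  2  2 -2-11-16-17-17-16-16-15-15-10  2  8  4  3 22 28 28 26
  3  4  4  4  3  0 -6-12-15-16-17-16-15-10  2 14 26 29 19 11 23 26 23 21
  4  4  3  4  1 -2-10-15-16-17-16-15-12 -1 22 32 34 33 30 13  5 13 12  7
  2  4  2  1 -3 -7-13-16-16-17-16-16-12  1 23 31 33 3
[... 414 characters left out ...]
4 11 27 28 28 25  6  1 23 34 33 26  6 -4 -5
  3  4  3  3  3  4  5  5  2  0  6 15 21 20 14  0  3 27 36 33 21  2 -5 -4
  1  4  2  4  3  2  3  2  2  4  5  6  8  5 -4 -9  1 23 33 29 10 -3 -6 -4
  3  4  4  3  4  3  3  4  4  5  2  4  3  3 -2 -8 -7  4 20 18  1 -4 -4 -5
  3  3  2  3  3  3  4  3  4  3  5  3  4  2  2  0 -3 -2  1  4 -2 -6 -3 -8
  3  3  3  2  3  3  4  2  4  2  4  3  2  3  3  3  3  0  0 -2 -6 -6 -6 -9
  2  2  3  2  3  4  4  4  4  4  3  4  2  4  3  5  3  2  1 -3 -6 -3 -9-10
  4  4  2  4  3  2  2  4  4  3  4  3  2  5  3  3  3  1 -3 -6 -3 -7-11-10
  4  5  3  3  4  4  1  1  2  4  3  4  3  1  3  3  4  0 -3 -6 -4 -8-11 -9
  3  3  3  4  2  3  3  2  4  4  4  2  4  3  4  2  2 -2 -5 -2 -7 -9-10-10
```

The two views together account for six chips in the jar: four seen from above, and two more seen only from the side. Handing in.

```bash
python3 -c "
from plant import env
print(env.job_done())"
```

```text
the job is handed in; nothing more can be done
None
```

The job is handed in: all six chips are in the jar, the empty scoop stands flat on the bench where it was, and the arm is holding the gate open at the mark (about 52 mm).

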